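# Stand the fallen jar under the cap reader and hold its spring arm at the stop

### The job

Stand the toppled red-capped jar upright, right way up, in the middle of the round black pad of the cap reader and let go of it. Then swing the reader's spring-loaded arm forward over the jar until it is fully home against its stop, and finish with the gripper still holding it there, because the reader only works while the arm is held and the spring would throw it back. The jar must stay standing untouched on the pad, and the other jar, the cup and the dish must be left where they are.

Things in the scene. Friction and masses are not known exactly. Their poses are not given: they have to be found in the camera images.
- red_cap_jar: Jar with a red screw cap, 106 mm tall, body 42 mm in diameter, cap (the top 21 mm) 45 mm in diameter, 0.08 to 0.14 kg, rigid, cap fixed. Starts lying on its side on the worktop, cap pointing away from the robot or away and to the right. Origin: centre of its underside; its z axis runs from underside to cap (horizontal at the start, up when the jar stands).
- cap_reader: Fixed stand: grey base plate 110 x 250 x 8 mm with a round jar pad and, 135 mm to the pad's right (its -y), a pivot post 22 mm thick with a blue pivot body 40 mm across, up to 166 mm high with the arm's hub; a black box 30 mm high beside the post. Origin: on the worktop under the pad's centre; z up, x away from the robot at yaw 0 (turned by up to 0.3 rad either way).
- pad_top (a point): Centre of the upper face of the round black rubber jar pad, 76 mm in diameter, flat, 14 mm above the worktop. Axes as cap_reader.
- pivot_top (a point): Point on the vertical axis of the arm's pivot, 165 mm above the worktop.
- reader_arm: Aluminium arm 18 mm wide (140 to 150 mm above the worktop), swings level about the pivot axis. Carries a black head 36 mm in diameter, underside 136 mm above the worktop (16 mm over a jar on the pad), 135 mm from the axis, and at its free end an upright red knob. Origin: on the pivot axis, 135 mm above the worktop; x along the arm to the knob, z up.
- knob_grip (a point): Point to grip on the red knob: an upright round peg 18 mm in diameter, its axis 175 mm from the pivot axis, free from 153 to 207 mm above the worktop; this point is on its axis 185 mm above the worktop. Grip it from above.
- reader_hinge (a joint): Swing of the arm, rad: 0 at rest (arm swung away to the rear, beyond the pad seen from the robot), growing counter-clockwise from above to 1.1 at the hard stop, where the arm points along cap_reader's +y, its head over the pad. Spring: about 2 N at the knob at rest, 7 N at the stop; swings back when let go.
- dark_cap_jar: Bystander: standing jar with a dark cap, 44 mm in diameter, 105 mm tall; origin at the centre of its underside. Leave alone.
- blue_cup: Bystander: standing sample cup with a blue lid, 58 mm in diameter, 72 mm tall; origin at the centre of its underside. Leave alone.
- petri_dish: Bystander: shallow round dish, 95 mm in diameter, 16 mm high; origin at the centre of its underside. Leave alone.
There are look-alikes about, which are no part of the job. Leave any yellow look-alike of the red_cap_jar alone.

How it is judged (in metres and radians):
On the way, in this order (a step that is already met when the one before it is completed fails the run):
1. the red-capped jar stands upright on the pad, let go (angle between red_cap_jar's own z axis and vertical below 0.1 rad and horizontal distance between red_cap_jar and pad_top below 0.016 m and z of red_cap_jar in the frame of pad_top between -0.005 and 0.005 m and contact force between red_cap_jar and the arm below 0.1 N and contact force between red_cap_jar and the fingers below 0.1 N and linear speed of red_cap_jar below 0.03 m/s), for 0.2 s.
2. the arm is swung forward to its stop by the gripper (value of joint reader_hinge above 1.05 rad and contact force between reader_arm and the fingers above 2 N), for 0.2 s.
At the end, for the whole second after the job is handed in: Gripper still holding the arm at its stop (joint above 1.05 of 1.1 rad, fingers pressing on the arm with over 2 N); red-capped jar upright (within 0.1 rad), at rest, its whole foot on the pad (within 16 mm of its centre, height within 5 mm), touched by neither robot nor arm (all of step 1 and all of step 2 and contact force between reader_arm and red_cap_jar below 0.1 N); the arm keeps its last pose, push and grip.
It fails at once if another jar, cup or dish is shifted by more than 30 mm (distance of any of dark_cap_jar, blue_cup, petri_dish from where it was at the start of the episode above 0.03 m).
It also fails if it takes over 51 s, if anything falls off the work surface, if the arm or the gripper's body presses on something with over 40 N, if the wrist force passes 120 N, or if a joint passes its speed limit or range.

### The arm

A 6-joint arm with a two-finger parallel gripper is mounted at the origin on a cart in front of the work surface, level with it; the furniture and walls round the work are solid. World frame = base frame: x ahead of the robot, y to its left, z up, the work surface at z = 0. Lengths are in m, angles in degrees, forces in N, time in s.
With the tool pointing down it reaches from about 0.375 to 0.9 m from the base axis. Payload 3.1 kg.
Tool frame: the origin (TCP) lies on the centre line of the jaws, within the pads' length; the fingertips stand 17 mm ahead of it and the grasp point (between the pads) lies 2 mm behind it; z points along the fingers, y is the line along which they close (so a half turn about z gives the same grasp; the last joint's range is limited). The gripper opens to 87 mm and grips with 3 to 60 N. Pads are 19 mm wide; open, the fingers measure 117 mm over their backs; the gripper's body (75 mm by 190 mm) begins 51 mm behind the grasp point.
Start: joints at [64.372, 30.224, 82.088, -0, 67.689, -10.227], TCP at [0.166, 0.603, 0.24] pointing down, gripper open.
Joint ranges: [-176.69, 176.69], [-43.24, 126.21], [12.49, 139.97], [-82, 262], [0, 151.66], [-163.58, 163.58]. Speed limits (degrees/s): [159.86, 159.86, 180, 180, 180, 180].

### API

Orientations are given as a 3x3 rotation matrix whose columns are the frame's x, y, z axes.
In Python, from rig import bot, imaging, finder gives the robot as it stands. The module is installed in compiled form; this text tells all that it offers.
- The arm moves only by the tool play_rows, never from a script. Its argument "motion" is a list that holds one entry, the list of rows, each a list of 6 numbers: the shift along the tool's x, y, z in m, then the turn, a rotation vector about the tool's x, y, z in degrees. In form: [[[dx, dy, dz, wx, wy, wz], ...]]. A call has 1 to 8 rows; each row is the pose to reach, as a shift and turn from the pose commanded when the call began, along the tool's axes at that moment; what a row does not reach only later rows make up. A row lasts 1/12 s, in which the tool goes at most 41.7 mm and 7.16 degrees, less where a joint would pass 70% of its speed; a pose out of reach is approached as far as the arm can. A call with a gripper value outside its range is refused whole. "fingers" is the finger opening in m, from 0 to 0.087, set as the call begins (left out, the last holds). The fingers move at their own pace and stop on an object; the grip force is fixed at half the most. Time passes only in rows, so rows that repeat a pose let the fingers close. It gives the time, the measured TCP pose, the force, the opening and the grip force at its end, in the units of the state.
- bot.read_state(): the state, without advancing time (a new reading comes with each control period).
- imaging.capture(name): name is "scene" or "top"; returns a dict with "frame" (420x560x3 uint8, red, green, blue), "camera_matrix" (3x3 intrinsics, pixels), "R" (3x3) and "t" (3): a world point X has camera coordinates R X + t. Camera axes: x right, y down, z forward; pixel columns grow to the right and rows downward; lengths in m; the calibration is good to about 2 mm. A picture is of the moment at which its call begins. There is no depth.
- bot.hand_in(): hands the job in; it is judged then, once.
Trained networks look in the newest picture that a camera, given by its name, has taken for a name from the list of things; names that differ only in an ending like _2 or _b are one class to them, and where a whole thing is asked for, a point or a joint stands for the part that bears it (a point fixed in the world has none). Each returns a list of dicts, best first, with "confidence" (0 to 1); they miss things now and then, are a little off and sometimes report something else, mostly with a low value. They report only what shows in the picture. A call takes as long as a camera call. They do not tell look-alikes from the thing itself.
- finder.recognise(camera, name): "at" ([x, y, z] in m, in world coordinates, good to about 4 mm: the middle of the surface that is visible of it).
- finder.outline_of(camera, name): "pixels" (420x560 bool, what is visible of it).
The state is a dict: "time_s": time; "joint_positions": joint angles; "qvel": joint speeds; "tau": joint torques, N m; "position": TCP position; "tcp_rot": TCP orientation; "force": force on the tool from outside, world axes, zero at the start; "moment": the same for the moment, N m; "opening": opening from 0.0 (shut) to 1.0 (fully open); "grasp_force": force on a finger pad.
Only numpy, scipy, OpenCV 4.12 (cv2) and the standard library are available. Lean on these libraries where they do the work, as an engineer would, in place of code of your own. Each camera call takes 0.05 s, during which the arm holds its last target. There are 200 camera calls.

## Working session

There is one attempt and no reset: what is moved stays moved. The work goes in short steps, Python scripts to look and compute and a tool call to move; the robot and the scene stay as the last step left them, time stands still between calls to the robot, and variables do not carry over. Pictures are saved under pics/ and viewed, at most 10 in all, crops included, and the job is handed in when it is done.

Besides the shell and the picture viewer there is one more tool, called after ">>>" as name(argument=value, ...), one argument or row to a line, values as JSON. play_rows: Moves the arm, as the interface text tells. Its arguments: {"type":"object","properties":{"motion":{"type":"array"},"fingers":{"type":"number"}},"required":["motion"]}

```bash
mkdir -p pics
cat > h.py <<'E'
import numpy as np, cv2
from rig import bot, imaging, finder
def snap(cam,name=None):
    c=imaging.capture(cam)
    if name: cv2.imwrite('pics/'+name+'.png',c['frame'][:,:,::-1])
    return c
def px(c,X):
    p=c['camera_matrix']@(c['R']@np.array(X)+c['t']); return p[:2]/p[2]
def ray(c,uv,z):
    d=c['R'].T@np.linalg.solve(c['camera_matrix'],[uv[0],uv[1],1.]); o=-c['R'].T@c['t']
    return o+d*(z-o[2])/d[2]
E
python3 - <<'E'
from h import *
for cam in ('scene','top'):
    c=snap(cam,cam+'0'); print(cam,(-c['R'].T@c['t']).round(3))
    for n in ['red_cap_jar','cap_reader','pad_top','reader_arm','knob_grip','pivot_top','dark_cap_jar','blue_cup','petri_dish']:
        for r in finder.recognise(cam,n)[:3]: print(n,np.round(r['at'],3),round(r['confidence'],2),px(c,r['at']).round())
s=bot.read_state(); print(s['position'],s['tcp_rot'],s['opening'])
E
```

```text
scene [-0.107 -0.567  1.068]
red_cap_jar [0.522 0.211 0.04 ] 0.93 [219. 204.]
red_cap_jar [0.443 0.338 0.041] 0.7 [175. 200.]
red_cap_jar [0.372 0.206 0.039] 0.65 [186. 233.]
cap_reader [ 0.536 -0.234  0.009] 0.87 [334. 279.]
cap_reader [ 0.609 -0.22   0.154] 0.51 [350. 229.]
pad_top [ 0.532 -0.237  0.01 ] 0.97 [335. 280.]
reader_arm [ 0.609 -0.225  0.158] 0.68 [351. 229.]
knob_grip [ 0.608 -0.226  0.154] 0.74 [351. 230.]
pivot_top [ 0.533 -0.238  0.005] 0.56 [335. 281.]
dark_cap_jar [0.717 0.229 0.071] 0.78 [254. 164.]
dark_cap_jar [ 0.538 -0.232  0.007] 0.17 [334. 278.]
blue_cup [0.653 0.425 0.059] 0.74 [201. 153.]
petri_dish [ 0.676 -0.429  0.017] 0.81 [419. 281.]
petri_dish [0.714 0.231 0.071] 0.48 [253. 164.]
top [0.469 0.004 1.717]
red_cap_jar [0.384 0.218 0.044] 0.67 [221. 262.]
red_cap_jar [0.452 0.354 0.038] 0.63 [184. 245.]
red_cap_jar [0.528 0.218 0.037] 0.57 [220. 224.]
cap_reader [ 0.536 -0.215  0.005] 0.84 [335. 219.]
pad_top [ 0.536 -0.215  0.009] 0.89 [335. 219.]
reader_arm [ 0.609 -0.226  0.163] 0.6 [343. 196.]
knob_grip [ 0.612 -0.225  0.158] 0.68 [343. 196.]
pivot_top [ 0.536 -0.218  0.009] 0.88 [336. 219.]
dark_cap_jar [0.724 0.234 0.108] 0.44 [212. 169.]
blue_cup [0.671 0.437 0.074] 0.6 [159. 186.]
blue_cup [ 0.609 -0.227  0.166] 0.42 [343. 196.]
petri_dish [ 0.682 -0.424  0.016] 0.79 [389. 180.]
[0.16594907 0.60254178 0.2395631 ] [[-9.64072839e-01  2.65638026e-01 -1.21212607e-05]
 [ 2.65638026e-01  9.64072839e-01  2.02228947e-05]
 [ 1.70577480e-05  1.62764758e-05 -1.00000000e+00]] 0.9997670190368669
```

```bash
python3 -c "
import cv2,numpy as np
a=cv2.imread('pics/scene0.png');b=cv2.imread('pics/top0.png')
print(a.shape)"
```

```text
(420, 560, 3)
```

View pics/scene0.png

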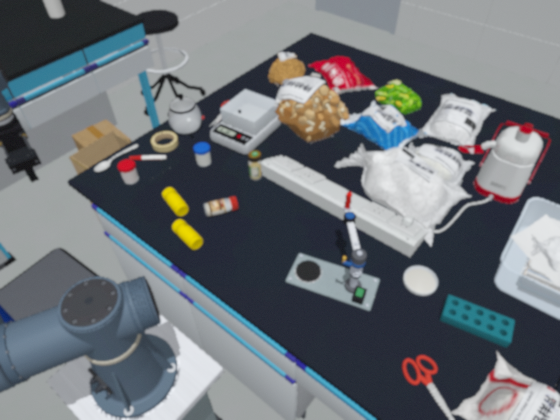

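View pics/top0.png

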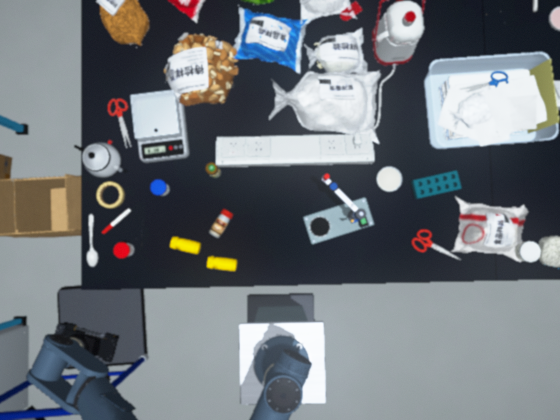

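The scene picture shows one lying jar with a label and a red cap at scene (221,205) / top (221,222). The two yellow cylinders at scene (175,201) and (187,234) are look-alikes. The red pot at scene (128,171) is standing, so it isn't the one. The pad is at scene (308,271) / top (319,226), and the knob is at scene (349,200) / top (326,177). I'll confirm the jar in a crop and measure it.

Run:
```python
from h import *
crops=[]
for cam in ('top','scene'):
    c=snap(cam); f=c['frame']
    ms=finder.outline_of(cam,'red_cap_jar')
    for m in ms:
        ys,xs=np.nonzero(m['pixels']); print(cam,'outl',round(m['confidence'],2),xs.mean().round(1),ys.mean().round(1),len(xs))
    J=px(c,[.525,.215,.021]); P=px(c,[.56,-.24,.03])
    for q,w in((J,30),(P,60)):
        x,y=q.astype(int); crops.append(cv2.resize(f[y-w*3//4:y+w*3//4,x-w:x+w,::-1],(400,300),interpolation=cv2.INTER_CUBIC)); print(cam,'crop centre',x,y,'scale',200/w)
    for n in('pad_top','reader_arm'):
        for m in finder.outline_of(cam,n)[:2]:
            ys,xs=np.nonzero(m['pixels']); print(cam,n,round(m['confidence'],2),xs.mean().round(1),ys.mean().round(1),len(xs))
    # dark pad blob in plate
    hsv=cv2.cvtColor(f,cv2.COLOR_RGB2HSV)
    red=((hsv[...,0]<8)|(hsv[...,0]>172))&(hsv[...,1]>120)&(hsv[...,2]>70)
    n,l,st,ce=cv2.connectedComponentsWithStats(red.astype(np.uint8))
    for i in range(1,n):
        if st[i,4]>8 and (np.hypot(*(ce[i]-J))<40 or np.hypot(*(ce[i]-P))<90): print(cam,'red',ce[i].round(1),st[i])
cv2.imwrite('pics/c1.png',np.vstack([np.hstack(crops[:2]),np.hstack(crops[2:])]))
```

```text
top outl 0.9 221.5 263.3 355
top outl 0.73 184.6 244.9 371
top outl 0.56 219.9 223.6 370
top crop centre 221 224 scale 6.666666666666667
top crop centre 342 212 scale 3.3333333333333335
top pad_top 0.8 337.5 216.5 2092
top pad_top 0.71 213.0 170.2 132
top reader_arm 0.84 343.1 197.0 364
top red [326.4 175.5] [324 173   6   6  32]
top red [226.7 212.9] [220 208  13  11  78]
top red [422.1 240.2] [411 229  22  24 328]
scene outl 0.85 174.4 201.9 361
scene outl 0.67 186.4 234.5 458
scene outl 0.57 219.7 206.7 447
scene crop centre 219 207 scale 6.666666666666667
scene crop centre 341 270 scale 3.3333333333333335
scene pad_top 0.74 337.3 272.0 3625
scene reader_arm 0.65 352.4 232.3 626
scene red [348.  199.1] [346 191   5  17  53]
scene red [234.3 202.3] [230 195   9  16  98]
```

View pics/c1.png

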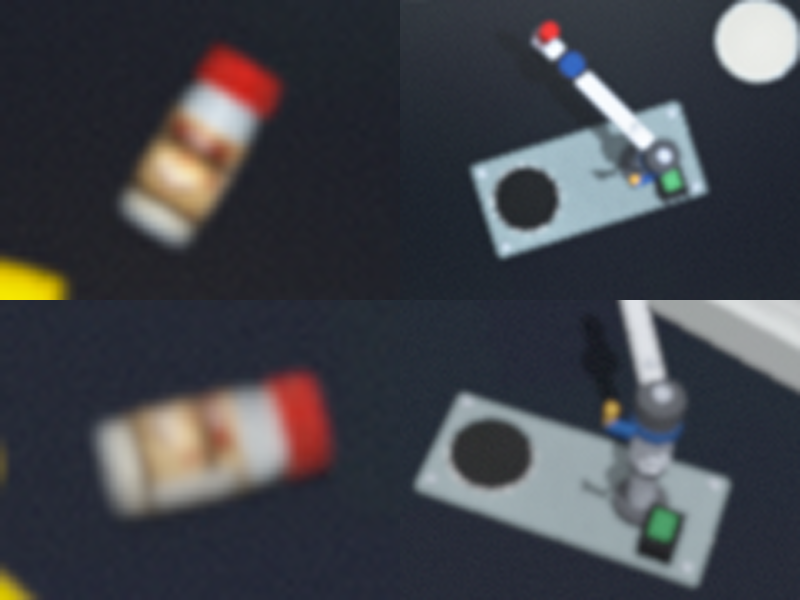

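The crop confirms it: label, white foot and red cap, cap pointing away and to the right. The plate, pad and knob are all clear too. Next I'll measure the jar axis, the pad and the reader yaw.

```bash
cat > meas.py <<'E'
from h import *
from scipy.optimize import least_squares
C={k:snap(k) for k in('top','scene')}
def tri(uvt,uvs):
    g=lambda X:np.r_[px(C['top'],X)-uvt,px(C['scene'],X)-uvs]
    r=least_squares(g,[.5,0,.05]); return r.x.round(4),r.fun.round(1)
for cam,c in C.items():
    f=c['frame']; hsv=cv2.cvtColor(f,cv2.COLOR_RGB2HSV); v=hsv[...,2].astype(float)
    # pad blob: dark region near guess
    q=px(c,[.515,-.17,.014]).astype(int)
    u,w=q; sub=cv2.GaussianBlur(f,(3,3),0)[w-22:w+22,u-22:u+22].max(2)
    n,l,st,ce=cv2.connectedComponentsWithStats((sub<95).astype(np.uint8))
    for i in range(1,n):
        if 100<st[i,4]<900: p=ce[i]+[u-22,w-22]; print(cam,'pad',p.round(1),st[i,4],ray(c,p,.014).round(4))
    # plate
    m=((v>110)&(hsv[...,1]<90)).astype(np.uint8)
    n,l,st,ce=cv2.connectedComponentsWithStats(m); q=px(c,[.535,-.22,.008]).astype(int)
    lab=np.bincount(l[q[1]-12:q[1]+12,q[0]-12:q[0]+12].ravel(),minlength=n); lab[0]=0
    pl=(l==lab.argmax())
    # yaw from near long edge: lowest plate pixels per column
    ys,xs=np.nonzero(pl); print(cam,'plate',len(xs),xs.min(),xs.max(),ys.min(),ys.max())
    if cam=='top':
        cols=np.arange(xs.min()+12,xs.max()-8); bot_=[ys[xs==k].max() for k in cols]
        W=np.array([ray(c,(a,b+.5),.008)[:2] for a,b in zip(cols,bot_)])
        p=np.polyfit(W[:,1],W[:,0],1); r=W[:,0]-np.polyval(p,W[:,1]); k=abs(r)<.006; p=np.polyfit(W[k,1],W[k,0],1)
        print('yaw near edge',np.arctan(-p[0]),k.sum(),len(k))
    # jar mask: bright relative to table
    J=px(c,[.525,.215,.021]).astype(int); x,y=J
    m=(f.max(2)>75).astype(np.uint8); n,l,st,ce=cv2.connectedComponentsWithStats(m); i=l[y,x]
    ys,xs=np.nonzero(l==i); pts=np.c_[xs,ys].astype(float)
    W=np.array([ray(c,p,.0215)[:2] for p in pts]); 
    rect=cv2.minAreaRect((W*1000).astype(np.float32)); print(cam,'jar',len(xs),pts.mean(0).round(1),W.mean(0).round(4),'rect mm',rect)
    rm=(f[...,0]>f[...,1]*2.0)&(l==i); ys,xs=np.nonzero(rm); Wr=np.array([ray(c,p,.0225)[:2] for p in np.c_[xs,ys]]); print(' cap',Wr.mean(0).round(4))
    d=Wr.mean(0)-W.mean(0); print(' dir deg',np.degrees(np.arctan2(d[1],d[0])).round(1), 'pca', np.degrees(np.arctan2(*np.linalg.svd(W-W.mean(0))[2][0][::-1])).round(1))
print('knob',tri([326.4,175.5],[348.,199.1]))
E
python3 meas.py
```

```text
top pad [317.8 225.6] 728 [ 0.5133 -0.1489  0.014 ]
top pad [319.5 226.2] 246 [ 0.5109 -0.1553  0.014 ]
top plate 1634 303 373 188 243
yaw near edge 0.2871030756594786 39 50
top jar 377 [220.6 223.1] [0.5311 0.2187] rect mm ((531.138427734375, 218.58006286621094), (49.47509765625, 113.10828399658203), 56.53828811645508)
 cap [0.5686 0.1947]
 dir deg -32.7 pca 146.7
scene pad [312.9 253.3] 446 [ 0.5681 -0.134   0.014 ]
scene pad [307.9 270.5] 363 [ 0.5084 -0.1595  0.014 ]
scene plate 2344 286 379 253 310
scene jar 538 [220.5 205.6] [0.5319 0.2169] rect mm ((532.6572875976562, 216.03176879882812), (73.21780395507812, 117.34976959228516), 56.34258270263672)
 cap [0.5706 0.191 ]
 dir deg -33.9 pca 149.8
knob (array([ 0.6799, -0.1671,  0.1792]), array([-0.4,  0.3,  0.4, -0. ]))
```

```bash
cat > plan.py <<'E'
from h import *
from scipy.spatial.transform import Rotation as Ro
U=np.array([0,0,1.])
def jar_tool(az,lean,up):
    """tool rot; az of jar dir (or place azimuth), lean: deg from straight down. up=False: tilt back (pick); True: forward by lean"""
    a=np.array([np.cos(np.radians(az)),np.sin(np.radians(az)),0])
    s=np.sin(np.radians(lean)); c=np.cos(np.radians(lean))
    z=-c*U+(s if up else -s)*a
    y=np.cross(U,a); return np.c_[np.cross(y,z),y,z]
def go(R,p,label=''):
    s=bot.read_state(); R0=np.array(s['tcp_rot']); 
    d=R0.T@(np.array(p)-s['position']); w=np.degrees(Ro.from_matrix(R0.T@R).as_rotvec())
    print(label,'shift',d.round(4),'turn',w.round(1),'rows',max(np.linalg.norm(d)/.0417,np.linalg.norm(w)/7.16).round(1))
def tcp(grasp,R,back=0): return np.array(grasp)+R[:,2]*(.002-back)
E
cat > p1.py <<'E'
from plan import *
a=np.radians(-33); A=np.array([np.cos(a),np.sin(a),0])
g=np.r_[.531,.2185,.025]+.004*A
R=jar_tool(-33,30,False)
go(R,tcp(g,R,.12),'pre'); go(R,tcp(g,R),'grasp'); s=bot.read_state(); print(s['position'].round(4),np.round(s['joint_positions'],1),s['time_s'],s['opening'],s['force'])
print(R.round(3), tcp(g,R,.12).round(3))
E
python3 p1.py
```

```text
pre shift [-0.514  -0.2924  0.1124] turn [-4.6 29.8 17.2] rows 14.4
grasp shift [-0.4568 -0.2742  0.2163] turn [-4.6 29.8 17.2] rows 13.8
[0.166  0.6025 0.2396] [ 64.4  30.2  82.1  -0.   67.7 -10.2] 1.5 0.9993198401998628 [ 0.58462337  0.88488215 -0.05677867]
[[-0.726  0.545 -0.419]
 [ 0.472  0.839  0.272]
 [ 0.5   -0.    -0.866]] [0.584 0.184 0.127]
```

>>> play_rows(
  motion=[
    [[-0.26, -0.146, 0.0, -2.3, 15, 8.6], [-0.26, -0.146, 0.0, -2.3, 15, 8.6], [-0.26, -0.146, 0.0, -2.3, 15, 8.6], [-0.26, -0.146, 0.0, -2.3, 15, 8.6], [-0.26, -0.146, 0.0, -2.3, 15, 8.6], [-0.26, -0.146, 0.0, -2.3, 15, 8.6], [-0.26, -0.146, 0.0, -2.3, 15, 8.6], [-0.26, -0.146, 0.0, -2.3, 15, 8.6]],
  ],
  fingers=0.087,
)

```text
time_s: 2.17
position: [0.3835, 0.3889, 0.2395]
tcp_rot: [[-0.881, 0.415, -0.225], [0.397, 0.91, 0.125], [0.256, 0.021, -0.966]]
force: [0.3, 0.8, -0.5]
opening: 1.0
grasp_force: 0.0
```

```bash
python3 p1.py
```

```text
pre shift [-0.2866 -0.1053  0.038 ] turn [-2.1 15.   8.3] rows 7.4
grasp shift [-0.2559 -0.0986  0.1538] turn [-2.1 15.   8.3] rows 7.5
[0.3835 0.3889 0.2395] [ 27.   26.7  90.6  13.   71.6 -43.7] 2.1667 0.9999057033061811 [ 0.25971536  0.83952344 -0.5011088 ]
[[-0.726  0.545 -0.419]
 [ 0.472  0.839  0.272]
 [ 0.5   -0.    -0.866]] [0.584 0.184 0.127]
```

>>> play_rows(
  motion=[
    [[-0.287, -0.105, 0.038, -2.1, 15, 8.3], [-0.287, -0.105, 0.038, -2.1, 15, 8.3], [-0.287, -0.105, 0.038, -2.1, 15, 8.3], [-0.287, -0.105, 0.038, -2.1, 15, 8.3], [-0.287, -0.105, 0.038, -2.1, 15, 8.3], [-0.287, -0.105, 0.038, -2.1, 15, 8.3], [-0.287, -0.105, 0.038, -2.1, 15, 8.3], [-0.287, -0.105, 0.038, -2.1, 15, 8.3]],
  ],
)

```text
time_s: 2.83
position: [0.5829, 0.1854, 0.1232]
tcp_rot: [[-0.726, 0.543, -0.422], [0.471, 0.84, 0.27], [0.501, -0.003, -0.865]]
force: [1.0, -0.6, 0.2]
opening: 0.999
grasp_force: 0.0
```

```bash
python3 p1.py; python3 -c "
from h import *
c=snap('scene'); x,y=px(c,[.55,.2,.08]).astype(int); cv2.imwrite('pics/pre.png',cv2.resize(c['frame'][y-90:y+60,x-100:x+100,::-1],(800,600),interpolation=cv2.INTER_CUBIC))"
```

```text
pre shift [ 0.0007 -0.0005 -0.0042] turn [-0.2 -0.1  0. ] rows 0.1
grasp shift [ 6.000e-04 -1.000e-04  1.158e-01] turn [-0.2 -0.1  0. ] rows 2.8
[0.5829 0.1854 0.1232] [ -0.3  47.   74.6  15.6  84.7 -62.5] 2.8333 0.9994903004093216 [ 0.97681061 -0.55911974  0.19218718]
[[-0.726  0.545 -0.419]
 [ 0.472  0.839  0.272]
 [ 0.5   -0.    -0.866]] [0.584 0.184 0.127]
```

View pics/pre.png

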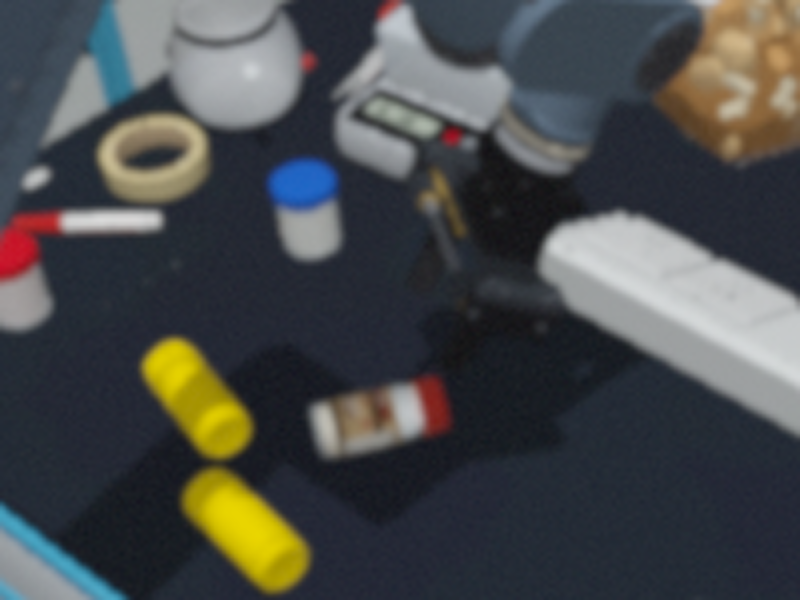

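The picture shows the open gripper above and beyond the jar, with the yellow ones clear of it. I'll go down and grip.

>>> play_rows(
  motion=[
    [[0.0005, 0, 0.03, -0.2, -0.1, 0], [0.0005, 0, 0.06, -0.2, -0.1, 0], [0.0005, 0, 0.085, -0.2, -0.1, 0], [0.0005, 0, 0.105, -0.2, -0.1, 0], [0.0005, 0, 0.116, -0.2, -0.1, 0], [0.0005, 0, 0.116, -0.2, -0.1, 0]],
  ],
)

```text
time_s: 3.38
position: [0.5265, 0.2225, 0.0247]
tcp_rot: [[-0.726, 0.539, -0.427], [0.466, 0.842, 0.271], [0.506, -0.002, -0.863]]
force: [0.6, -0.1, -0.1]
opening: 1.0
grasp_force: 0.0
```

>>> play_rows(
  motion=[
    [[0, 0, 0, 0, 0, 0], [0, 0, 0, 0, 0, 0], [0, 0, 0, 0, 0, 0], [0, 0, 0, 0, 0, 0], [0, 0, 0, 0, 0, 0], [0, 0, 0, 0, 0, 0], [0, 0, 0, 0, 0, 0], [0, 0, 0, 0, 0, 0]],
  ],
  fingers=0.03,
)

```text
time_s: 4.05
position: [0.5299, 0.2209, 0.0261]
tcp_rot: [[-0.728, 0.541, -0.421], [0.468, 0.841, 0.272], [0.502, 0.001, -0.865]]
force: [0.5, -0.3, 2.3]
opening: 0.487
grasp_force: 30.0
```

```bash
cat > p2.py <<'E'
from plan import *
import sys
az=-25; a=np.array([np.cos(np.radians(az)),np.sin(np.radians(az)),0])
R=jar_tool(az,60,True); base=np.array([.510,-.157,.014])
g=base+.052*U-.006*a
s=bot.read_state(); p0=np.array(s['position']); R0=np.array(s['tcp_rot'])
hov=tcp(g,R)+.08*U
if len(sys.argv)>1:
    lift=p0+.12*U; go(R0,lift,'lift')
    rv=Ro.from_matrix(R0.T@R).as_rotvec()
    mid=(lift+hov)/2+.03*U; go(R0@Ro.from_rotvec(rv*.5).as_matrix(),mid,'mid')
go(R,hov,'hover'); go(R,tcp(g,R),'place'); print(p0.round(4),np.round(s['joint_positions'],1),s['opening'],s['grasp_force'],s['force'],s['time_s']); print(R.round(3),R0.round(3),tcp(g,R).round(4))
E
python3 p2.py 1
```

```text
lift shift [ 6.020e-02  1.000e-04 -1.038e-01] turn [0. 0. 0.] rows 2.9
mid shift [-0.0043 -0.1644 -0.1755] turn [ -1.1 -45.   -4.2] rows 6.3
hover shift [-0.0989 -0.329  -0.1953] turn [ -2.2 -90.   -8.3] rows 12.6
place shift [-0.1391 -0.3291 -0.1261] turn [ -2.2 -90.   -8.3] rows 12.6
[0.5299 0.2209 0.0261] [  2.7  52.2  83.3  18.   70.7 -64.5] 0.4868877754677518 29.991098298723955 [ 0.52170025 -0.2894709   2.33492265] 4.05
[[-0.453  0.423  0.785]
 [ 0.211  0.906 -0.366]
 [-0.866 -0.    -0.5  ]] [[-0.728  0.541 -0.421]
 [ 0.468  0.841  0.272]
 [ 0.502  0.001 -0.865]] [ 0.5061 -0.1552  0.065 ]
```

>>> play_rows(
  motion=[
    [[0.015, 0, -0.026, 0, 0, 0], [0.03, 0, -0.052, 0, 0, 0], [0.045, 0, -0.078, 0, 0, 0], [0.06, 0, -0.104, 0, 0, 0], [0.06, 0, -0.104, 0, 0, 0]],
  ],
)

```text
time_s: 4.47
position: [0.5329, 0.2213, 0.1513]
tcp_rot: [[-0.733, 0.541, -0.413], [0.467, 0.841, 0.274], [0.496, 0.007, -0.869]]
force: [1.1, -0.1, -1.2]
opening: 0.487
grasp_force: 30.0
```

>>> play_rows(
  motion=[
    [[-0.008, -0.02, -0.009, -0.1, -5.6, -0.5], [-0.016, -0.041, -0.018, -0.3, -11.2, -1], [-0.024, -0.062, -0.027, -0.4, -16.8, -1.5], [-0.032, -0.082, -0.036, -0.5, -22.5, -2.1], [-0.04, -0.102, -0.045, -0.7, -28, -2.6], [-0.048, -0.123, -0.054, -0.8, -33.7, -3.1], [-0.056, -0.143, -0.063, -1, -39.3, -3.6], [-0.064, -0.164, -0.071, -1.1, -45, -4.2]],
  ],
)

```text
time_s: 5.13
position: [0.5176, 0.0329, 0.1758]
tcp_rot: [[-0.842, 0.481, 0.244], [0.471, 0.876, -0.101], [-0.263, 0.03, -0.964]]
force: [-0.5, -0.0, -0.8]
opening: 0.494
grasp_force: 30.0
```

```bash
python3 p2.py
```

```text
hover shift [-0.0708 -0.1713  0.0459] turn [ -1.  -44.7  -4.1] rows 6.3
place shift [-0.0498 -0.1736  0.1231] turn [ -1.  -44.7  -4.1] rows 6.3
[0.5176 0.0329 0.1758] [ -6.3  24.1 110.7  -8.3  30.7 -60.7] 0.49427221702120655 29.98671805642516 [-0.47441528 -0.00955441 -0.81377102] 5.1333
[[-0.453  0.423  0.785]
 [ 0.211  0.906 -0.366]
 [-0.866 -0.    -0.5  ]] [[-0.842  0.481  0.244]
 [ 0.471  0.876 -0.101]
 [-0.263  0.03  -0.964]] [ 0.5061 -0.1552  0.065 ]
```

```bash
cat > kin.py <<'E'
from plan import *
from scipy.optimize import least_squares
Rz=lambda t:Ro.from_euler('z',t,degrees=True).as_matrix(); Ry=lambda t:Ro.from_euler('y',t,degrees=True).as_matrix()
S=[([64.372,30.224,82.088,0,67.689,-10.227],(.16595,.60254,.23956)),([27,26.7,90.6,13,71.6,-43.7],(.3835,.3889,.2395)),
([-.3,47,74.6,15.6,84.7,-62.5],(.5829,.1854,.1232)),([2.7,52.2,83.3,18,70.7,-64.5],(.5299,.2209,.0261)),([-6.3,24.1,110.7,-8.3,30.7,-60.7],(.5176,.0329,.1758))]
Rs3=np.array([[-.728,.541,-.421],[.468,.841,.272],[.502,.001,-.865]])
def fk(q,P,s4=1):
    h,L1,L2,Lt,d,e,r0,d5=P
    A=Rz(q[0]); B=A@Ry(q[1]); C=B@Ry(q[2]); D=C@Rz(s4*q[3]); E=D@Ry(q[4])
    p=A@[r0,d,h]+B@[0,0,L1]+C@[e,0,L2]+D@[0,d5,0]+E@[0,0,Lt]
    return p,E@Rz(q[5])
P0=[.2,.3,.3,.25,.1,0,0,0]
best=None
for s4 in(1,-1):
    f=lambda P:np.r_[np.concatenate([fk(q,P,s4)[0]-np.array(p) for q,p in S]),.003*(np.array(P)-P0)]
    r=least_squares(f,P0)
    if best is None or r.cost<best[0]: best=(r.cost,s4,r.x,r.fun[:15])
s4,P=best[1:3]
LO=np.array([-176.69,-43.24,12.49,-82,0,-163.58]);HI=np.array([176.69,126.21,139.97,262,151.66,163.58])
for q,_ in S[3:4]: M=fk(q,P,s4)[1].T@Rs3      # constant tool rot offset
def ik(p,R,seeds=30,rng=np.random.default_rng(0),q0=None):
    f=lambda q:np.r_[(fk(q,P,s4)[0]-p)*10,(Ro.from_matrix(R.T@fk(q,P,s4)[1]@M).as_rotvec())]
    out=[]
    for k in range(seeds):
        x=q0 if (q0 is not None and k==0) else np.clip(rng.normal([-20,30,100,90,40,0],[20,20,20,90,40,90]),LO+1,HI-1)
        r=least_squares(f,x,bounds=(LO,HI),max_nfev=60,x_scale=30)
        if r.cost<1e-5 and not any(np.abs(r.x-o).max()<3 for o in out): out.append(r.x)
        if q0 is not None and k==0 and out: return out
    return out
if __name__=='__main__':
    print(best[0],s4,P.round(3),(best[3]*1000).round(1)); print(M.round(2))
    s=bot.read_state(); print((fk(s['joint_positions'],P,s4)[1]@M-s['tcp_rot']).round(2))
    for az in(-70,-50,-25,0,25):
        R=jar_tool(az,60,True); a=R[:,1]; a=np.array([a[1],-a[0],0])
        p=tcp(np.array([.510,-.157,.066])-.006*a,R)
        for q in ik(p,R,12): print(az,q.round(0))
E
python3 kin.py
```

```text
8.219521981521719e-07 1 [0.275 0.589 0.391 0.289 0.11  0.115 0.    0.001] [ 0.   0.1 -0.2  0.   0.3  0.3 -0.4 -0.   0.   0.1 -0.4 -0.2  0.   0.2
  0.1]
[[ 0. -1. -0.]
 [ 1.  0. -0.]
 [ 0. -0.  1.]]
[[-0. -0.  0.]
 [ 0.  0.  0.]
 [-0.  0.  0.]]
-70 [ -4.  55. 118. 250.  57.  82.]
-50 [-12.  59. 130. 215.  67.  96.]
0 [-53.  64. 138. 134.  74.  72.]
25 [-60.  57. 125.  96.  60.  88.]
```

```bash
cat > trk.py <<'E'
from kin import *
def track(q,p1,R1,n=24):
    p0,R0=fk(q,P,s4); R0=R0@M; rv=Ro.from_matrix(R0.T@R1).as_rotvec(); tr=[np.array(q)]; ok=True
    for k in range(1,n+1):
        p=p0+(p1-p0)*k/n; R=R0@Ro.from_rotvec(rv*k/n).as_matrix()
        f=lambda x:np.r_[(fk(x,P,s4)[0]-p)*10,(Ro.from_matrix(R.T@fk(x,P,s4)[1]@M).as_rotvec())]
        r=least_squares(f,np.clip(tr[-1],LO+.01,HI-.01),bounds=(LO,HI),max_nfev=80,x_scale=30); tr.append(r.x)
        if r.cost>1e-5: ok=False; break
    tr=np.array(tr); return ok,k/n,tr,np.abs(np.diff(tr,axis=0)).max()
def placep(az,dz=0,lean=60):
    R=jar_tool(az,lean,True); y=R[:,1]; a=np.array([y[1],-y[0],0])
    return tcp(np.array([.510,-.157,.066+dz])-.006*a,R),R
if __name__=='__main__':
    q=np.array(bot.read_state()['joint_positions'])
    for az in range(-130,61,10):
        p,R=placep(az,.08); ok,fr,tr,mx=track(q,p,R); o2=None
        if ok: p,R=placep(az); o2=track(tr[-1],p,R,8)
        print(az,ok,round(fr,2),tr[-1].round(0),mx.round(0), o2 and (o2[0],o2[2][-1].round(0)))
E
python3 trk.py
```

```text
-130 True 1.0 [ -6.  51.  82. -46.  90.  53.] 10.0 (True, array([ -6.,  58.,  81., -46.,  86.,  58.]))
-120 True 1.0 [ -4.  50.  87. -52.  84.  52.] 9.0 (True, array([ -4.,  57.,  87., -53.,  79.,  57.]))
-110 True 1.0 [ -3.  48.  93. -58.  77.  52.] 9.0 (True, array([ -3.,  56.,  93., -60.,  73.,  59.]))
-100 True 1.0 [ -2.  47.  99. -66.  70.  54.] 8.0 (True, array([ -2.,  55.,  99., -69.,  67.,  62.]))
-90 True 1.0 [ -1.  45. 106. -76.  63.  57.] 8.0 (True, array([ -1.,  54., 105., -80.,  62.,  67.]))
-80 False 0.71 [ -2.  36. 115. -82.  43.  43.] 8.0 None
-70 False 0.54 [ -4.  31. 118. -82.  30.  30.] 9.0 None
-60 False 0.46 [ -6.  29. 120. -82.  22.  22.] 10.0 None
-50 False 0.42 [ -8.  27. 121. -82.  17.  16.] 12.0 None
-40 False 0.42 [-10.  27. 122. -82.  13.  12.] 16.0 None
-30 False 0.38 [-12.  26. 122. -82.   8.   7.] 18.0 None
-20 False 0.38 [-14.  25. 123. -82.   4.   3.] 23.0 None
-10 False 0.38 [-16.  25. 124. -82.   0.  -2.] 43.0 None
0 False 0.38 [ -18.   25.  124.   75.    3. -164.] 57.0 None
10 False 0.33 [ -19.   25.  124.   73.    6. -164.] 39.0 None
20 False 0.33 [ -21.   25.  124.   69.    9. -164.] 29.0 None
30 False 0.33 [ -22.   25.  123.   66.   13. -164.] 26.0 None
40 False 0.33 [ -24.   25.  122.   62.   16. -164.] 22.0 None
50 False 0.33 [ -25.   25.  122.   59.   19. -164.] 21.0 None
60 False 0.29 [ -25.   25.  122.   59.   20. -164.] 19.0 None
```

```bash
cat > p3.py <<'E'
from trk import *
p,R=placep(-108,.08); go(R,p,'hover'); p2,_=placep(-108); go(R,p2,'place'); print(p.round(4),bot.read_state()['position'])
E
python3 p3.py
```

```text
hover shift [-0.0741 -0.1668  0.047 ] turn [ 50.7 -38.4  63.4] rows 12.5
place shift [-0.0531 -0.1692  0.1241] turn [ 50.7 -38.4  63.4] rows 12.5
[ 0.5113 -0.1529  0.145 ] [0.51764939 0.03288631 0.17576611]
```

>>> play_rows(
  motion=[
    [[-0.005, -0.012, 0.002, 3.5, -2.7, 4.4], [-0.01, -0.023, 0.003, 7, -5.4, 8.8], [-0.015, -0.035, 0.005, 10.5, -8, 13.2], [-0.02, -0.046, 0.007, 14, -10.7, 17.6], [-0.025, -0.058, 0.009, 17.6, -13.3, 22], [-0.03, -0.069, 0.01, 21.1, -16, 26.4], [-0.035, -0.081, 0.012, 24.6, -18.6, 30.8], [-0.037, -0.083, 0.014, 25.3, -19.2, 31.7]],
  ],
)

```text
time_s: 5.8
position: [0.5112, -0.0591, 0.1684]
tcp_rot: [[-0.365, 0.923, 0.124], [0.712, 0.362, -0.602], [-0.6, -0.132, -0.789]]
force: [0.6, 0.2, -1.1]
opening: 0.486
grasp_force: 30.0
```

```bash
python3 p3.py; python3 -c "
from h import *
s=bot.read_state(); print(np.round(s['joint_positions'],1),s['force'],s['opening'])"
```

```text
hover shift [-0.0528 -0.0308  0.075 ] turn [ 24.9 -19.2  31.6] rows 6.2
place shift [-0.0048 -0.0203  0.1381] turn [ 24.9 -19.2  31.6] rows 6.2
[ 0.5113 -0.1529  0.145 ] [ 0.51122366 -0.05906331  0.16836661]
[  0.4  32.4 108.1 -55.8  46.8  18.7] [ 0.56209975  0.19782896 -1.10729583] 0.48624960230719566
```

>>> play_rows(
  motion=[
    [[-0.008, -0.004, 0.011, 3.6, -2.7, 4.5], [-0.015, -0.009, 0.021, 7.1, -5.5, 9], [-0.023, -0.013, 0.032, 10.7, -8.2, 13.5], [-0.03, -0.018, 0.043, 14.2, -11, 18], [-0.038, -0.022, 0.054, 17.8, -13.7, 22.6], [-0.045, -0.026, 0.064, 21.3, -16.5, 27.1], [-0.053, -0.031, 0.075, 24.9, -19.2, 31.6], [-0.053, -0.031, 0.075, 24.9, -19.2, 31.6]],
  ],
)

```text
time_s: 6.47
position: [0.514, -0.1535, 0.1422]
tcp_rot: [[0.153, 0.952, -0.266], [0.479, -0.307, -0.822], [-0.865, -0.002, -0.503]]
force: [1.2, 0.9, -1.0]
opening: 0.488
grasp_force: 30.0
```

```bash
python3 p3.py
python3 - <<'E'
from h import *
s=bot.read_state(); print(np.round(s['joint_positions'],1),s['force'],s['opening'],s['tcp_rot'].round(3) if hasattr(s['tcp_rot'],'round') else s['tcp_rot'])
cr=[]
for k in('top','scene'):
    c=snap(k); x,y=px(c,[.51,-.157,.1]).astype(int); print(k,x,y)
    cr.append(cv2.resize(c['frame'][y-60:y+60,x-40:x+40,::-1],(400,600),interpolation=cv2.INTER_CUBIC))
cv2.imwrite('pics/hov.png',np.hstack(cr))
E
```

```text
hover shift [-0.0026 -0.0027 -0.0011] turn [ 0.  -0.2  0.2] rows 0.1
place shift [ 0.0666 -0.0025  0.0391] turn [ 0.  -0.2  0.2] rows 1.9
[ 0.5113 -0.1529  0.145 ] [ 0.51398553 -0.15346632  0.14216138]
[ -2.6  48.1  94.3 -59.7  75.   52.3] [ 1.16586885  0.88981993 -1.01125825] 0.48819895021331605 [[ 0.153  0.952 -0.266]
 [ 0.479 -0.307 -0.822]
 [-0.865 -0.002 -0.503]]
top 322 225
scene 308 251
```

View pics/hov.png

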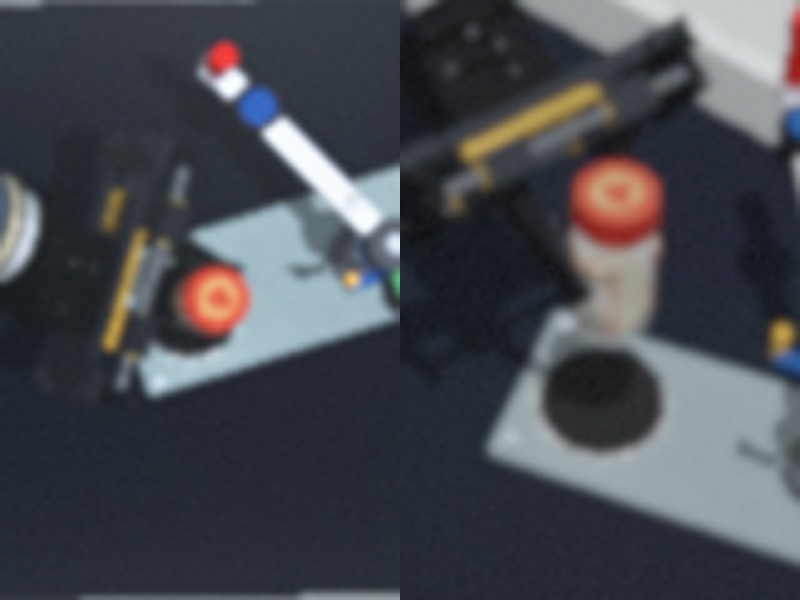

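The jar hangs upright, cap up, over the pad: cap at top (325,224) / scene (311,228). I'll triangulate the cap against the pad.

Run:
```python
from h import *
from scipy.optimize import least_squares
C={k:snap(k) for k in('top','scene')}; uv=[]
for k,c in C.items():
    f=c['frame'].astype(int); g=px(c,[.51,-.157,.2]); yy,xx=np.mgrid[:420,:560]
    m=(f[...,0]>f[...,1]*1.5)&(f[...,0]>110)&(np.hypot(xx-g[0],yy-g[1])<18)
    n,l,st,ce=cv2.connectedComponentsWithStats(m.astype(np.uint8)); i=1+st[1:,4].argmax(); print(k,ce[i].round(1),st[i])
    # bright-orange top face
    uv.append(ce[i])
def tri(a,b,z0):
    r=least_squares(lambda X:np.r_[px(C['top'],X)-a,px(C['scene'],X)-b],[.5,-.15,z0]); return r.x.round(4),r.fun.round(2)
print('cap mid',tri(uv[0],uv[1],.2)); print('cap top eye',tri([325.0,224.2],[311,228.2],.2)); print('pad',tri([319.5,226.2],[307.9,270.5],.01))
for z in (.197,.19): print(ray(C['top'],uv[0],z).round(4),ray(C['scene'],[311,228.2],z).round(4))
print('pad rays',ray(C['top'],[319.5,226.2],.014).round(4),ray(C['scene'],[307.9,270.5],.014).round(4))
```

```text
top [324.1 224.8] [318 218  13  15 128]
scene [310.5 231.5] [302 223  18  17 188]
cap mid (array([ 0.512 , -0.1563,  0.1849]), array([ 0.3 , -0.26, -0.3 ,  0.03]))
cap top eye (array([ 0.5131, -0.1572,  0.1979]), array([ 0.1 , -0.09, -0.11,  0.01]))
pad (array([ 0.5118, -0.1567,  0.0075]), array([ 0.19, -0.17, -0.2 ,  0.02]))
[ 0.5108 -0.154   0.197 ] [ 0.5139 -0.157   0.197 ]
[ 0.5109 -0.1547  0.19  ] [ 0.5189 -0.1537  0.19  ]
pad rays [ 0.511  -0.1553  0.014 ] [ 0.5084 -0.1596  0.014 ]
```

>>> play_rows(
  motion=[
    [[0.012, -0.0025, 0.007, 0, 0, 0], [0.025, -0.0025, 0.014, 0, 0, 0], [0.038, -0.0025, 0.022, 0, -0.1, 0.1], [0.05, -0.0025, 0.029, 0, -0.2, 0.2], [0.058, -0.0025, 0.034, 0, -0.2, 0.2], [0.063, -0.0025, 0.037, 0, -0.2, 0.2], [0.063, -0.0025, 0.037, 0, -0.2, 0.2], [0.063, -0.0025, 0.037, 0, -0.2, 0.2]],
  ],
)

```text
time_s: 7.33
position: [0.5102, -0.1513, 0.0726]
tcp_rot: [[0.154, 0.952, -0.264], [0.475, -0.305, -0.825], [-0.866, 0.002, -0.499]]
force: [0.1, -0.1, -0.7]
opening: 0.487
grasp_force: 30.0
```

```bash
python3 p3.py; python3 -c "
from h import *
s=bot.read_state(); print(s['force'],s['moment'])"
```

```text
hover shift [-0.0633  0.0017 -0.0351] turn [0.2 0.  0. ] rows 1.7
place shift [0.006  0.0016 0.0049] turn [0.2 0.  0. ] rows 0.2
[ 0.5113 -0.1529  0.145 ] [ 0.51019672 -0.15130208  0.0726138 ]
[ 0.08185692 -0.12724391 -0.71623992] [ 0.54291559 -0.09717674 -0.00876267]
```

>>> play_rows(
  motion=[
    [[0.0025, 0.001, 0.002, 0.1, 0, 0], [0.0047, 0.0016, 0.004, 0.2, 0, 0], [0.006, 0.0016, 0.0049, 0.2, 0, 0], [0.006, 0.0016, 0.0049, 0.2, 0, 0], [0.006, 0.0016, 0.0049, 0.2, 0, 0]],
  ],
)

```text
time_s: 7.75
position: [0.5118, -0.1534, 0.065]
tcp_rot: [[0.154, 0.951, -0.267], [0.474, -0.308, -0.825], [-0.867, 0.001, -0.499]]
force: [1.2, -0.4, 1.9]
opening: 0.491
grasp_force: 30.0
```

>>> play_rows(
  motion=[
    [[0.0009, 0, 0.0005, 0, 0, 0], [0.0009, 0, 0.0005, 0, 0, 0], [0.0009, 0, 0.0005, 0, 0, 0]],
  ],
)

```text
time_s: 8.0
position: [0.5118, -0.1535, 0.065]
tcp_rot: [[0.154, 0.951, -0.267], [0.473, -0.308, -0.826], [-0.868, 0.001, -0.497]]
force: [0.9, 1.3, 5.3]
opening: 0.486
grasp_force: 30.0
```

Contact is felt at z=0.065, as predicted, so I'll open the fingers.

>>> play_rows(
  motion=[
    [[-0.0005, 0, -0.0003, 0, 0, 0], [-0.0009, 0, -0.0005, 0, 0, 0], [-0.0009, 0, -0.0005, 0, 0, 0], [-0.0009, 0, -0.0005, 0, 0, 0], [-0.0009, 0, -0.0005, 0, 0, 0], [-0.0009, 0, -0.0005, 0, 0, 0], [-0.0009, 0, -0.0005, 0, 0, 0]],
  ],
  fingers=0.085,
)

```text
time_s: 8.58
position: [0.5113, -0.1531, 0.0643]
tcp_rot: [[0.154, 0.951, -0.268], [0.475, -0.309, -0.824], [-0.866, -0.001, -0.5]]
force: [-0.2, 0.2, 0.8]
opening: 0.923
grasp_force: 0.0
```

>>> play_rows(
  motion=[
    [[0, 0, -0.02, 0, 0, 0], [0, 0, -0.045, 0, 0, 0], [0, 0, -0.075, 0, 0, 0], [0, 0, -0.105, 0, 0, 0], [0, 0, -0.13, 0, 0, 0], [0, 0, -0.15, 0, 0, 0], [0, 0, -0.15, 0, 0, 0]],
  ],
)

```text
time_s: 9.17
position: [0.5539, -0.0265, 0.1412]
tcp_rot: [[0.157, 0.952, -0.261], [0.477, -0.305, -0.825], [-0.865, 0.005, -0.502]]
force: [0.7, -0.5, -0.6]
opening: 0.975
grasp_force: 0.0
```

Run:
```python
from h import *
s=bot.read_state(); print(np.round(s['joint_positions'],1),s['force'],s['position'],s['time_s'])
cr=[]
for k in('top','scene'):
    c=snap(k); x,y=px(c,[.58,-.18,.1]).astype(int); print(k,x,y)
    cr.append(cv2.resize(c['frame'][y-60:y+60,x-40:x+40,::-1],(400,600),interpolation=cv2.INTER_CUBIC))
cv2.imwrite('pics/rel.png',np.hstack(cr))
```

```text
[  8.9  51.1  83.8 -50.9  85.3  50.9] [ 0.72077526 -0.50272625 -0.61080646] [ 0.55389461 -0.02654776  0.14119646] 9.1667
top 328 206
scene 329 240
```

View pics/rel.png

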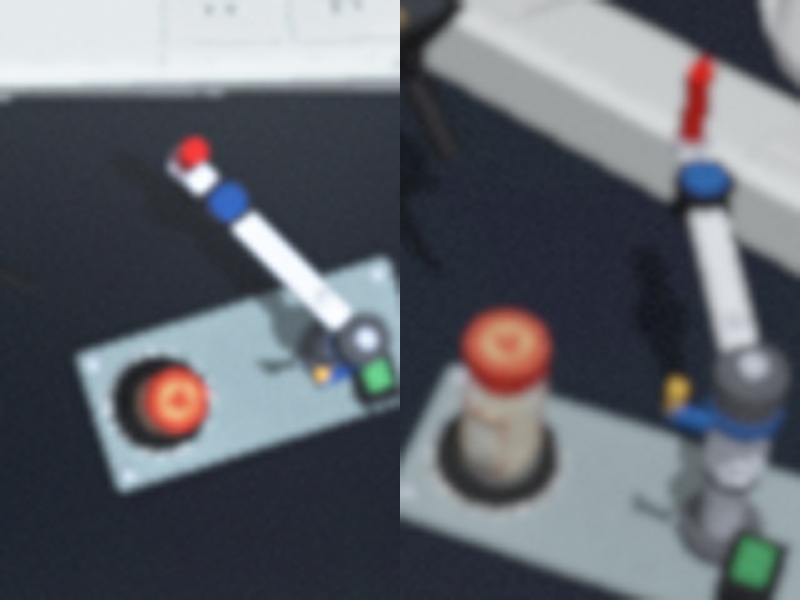

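The jar stands on the pad: cap at top (323,226) / scene (310,249). The knob is free behind it, at top (327,176). Next I'll fit the reader geometry and plan the approach to the knob.

```bash
cat > p4.py <<'E'
from trk import *
T,Sc=snap('top'),snap('scene')
obs=[]
for c,k,w in((T,'top',1),(Sc,'scene',1)):
    f=c['frame'].astype(int); g=px(c,[.678,-.166,.18]); yy,xx=np.mgrid[:420,:560]
    m=(f[...,0]>f[...,1]*1.8)&(f[...,0]>90)&(np.hypot(xx-g[0],yy-g[1])<14)
    obs.append(np.array([xx[m].mean(),yy[m].mean()]))
print('knob px',obs)
tri=lambda a,b:least_squares(lambda X:np.r_[px(T,X)-a,px(Sc,X)-b],[.5,-.15,.1]).x.round(4)
print('knob',tri(*obs),'jar cap',tri([323.2,226.],[310.2,248.6]))
piv=[361.0,213.8]
def geo(v):
    pad=np.array([v[0],v[1]]); y=v[2]; pv=pad+.135*np.array([np.sin(y),-np.cos(y)])
    th=np.pi/2+y-1.1; return pad,pv,lambda q:pv+.175*np.array([np.cos(th+q),np.sin(th+q)])
def F(v):
    pad,pv,k=geo(v)
    return np.r_[px(T,[*pad,.014])-[319.5,226.2],px(Sc,[*pad,.014])-[307.9,270.5],.7*(px(T,[*pv,.166])-piv),px(T,[*k(0),.195])-obs[0],px(Sc,[*k(0),.18])-obs[1],(v[2]-.29)/.03]
r=least_squares(F,[.51,-.157,.29]); print(r.x.round(4),r.fun.round(2)); pad,pv,k=geo(r.x)
print('piv',pv.round(4),'knob0',k(0).round(4),'knob1.1',k(1.1).round(4))
E
python3 p4.py
```

```text
knob px [array([326.33333333, 175.60606061]), array([347.98181818, 199.05454545])]
knob [ 0.6797 -0.167   0.1796] jar cap [ 0.51   -0.1602  0.1166]
[ 0.5112 -0.1573  0.285 ] [ 0.52 -0.07 -0.06 -1.01  0.21 -0.48  0.1   0.59 -0.29  0.46 -0.17]
piv [ 0.5491 -0.2868] knob0 [ 0.6765 -0.1668] knob1.1 [ 0.4999 -0.1189]
```

```bash
cat > p5.py <<'E'
from trk import *
K0=np.array([.678,-.167]); 
def down(az):
    y=np.array([np.cos(np.radians(az)),np.sin(np.radians(az)),0]); z=-U; return np.c_[np.cross(y,z),y,z]
if __name__=='__main__':
    s=bot.read_state(); R0=np.array(s['tcp_rot']); q=np.array(s['joint_positions']); R=down(-47)
    rv=Ro.from_matrix(R0.T@R).as_rotvec(); Rm=R0@Ro.from_rotvec(rv*.6).as_matrix()
    go(Rm,[.60,-.05,.29],'mid'); go(R,[*K0,.265],'pre'); go(R,[*K0,.187],'grip')
    ok,_,tr,mx=track(q,np.array([.6,-.05,.29]),Rm); print(ok,tr[-1].round(0),mx.round(1))
    ok,_,tr,mx=track(tr[-1],np.array([*K0,.265]),R); print(ok,tr[-1].round(0),mx.round(1)); print(s['position'],s['time_s'],s['force'])
E
python3 p5.py
```

```text
mid shift [-0.1329  0.0528 -0.0726] turn [ 9.  35.3 15.8] rows 5.5
pre shift [-0.1549  0.1633  0.0153] turn [15.1 58.8 26.3] rows 9.2
grip shift [-0.0873  0.1634  0.0542] turn [15.1 58.8 26.3] rows 9.2
True [ -5.  31.  76. -22.  83.  36.] 1.3
True [-23.  35.  69.   0.  76.  24.] 1.0
[ 0.5504874  -0.03034497  0.13876552] 9.3667 [ 0.17930516  0.5929031  -0.86661975]
```

>>> play_rows(
  motion=[
    [[-0.033, 0.003, -0.018, 0, 0, 0], [-0.06, 0.015, -0.035, 1.8, 7, 3.2], [-0.085, 0.028, -0.05, 3.6, 14, 6.3], [-0.11, 0.04, -0.062, 5.4, 21, 9.5], [-0.133, 0.053, -0.073, 7.2, 28, 12.6], [-0.133, 0.053, -0.073, 9, 35, 15.8], [-0.133, 0.053, -0.073, 9, 35, 15.8]],
  ],
)

```text
time_s: 9.95
position: [0.6021, -0.0523, 0.2943]
tcp_rot: [[0.56, 0.808, -0.181], [0.724, -0.584, -0.366], [-0.402, 0.074, -0.913]]
force: [-0.0, 0.8, -0.3]
opening: 0.98
grasp_force: 0.0
```

```bash
python3 p5.py
```

```text
mid shift [ 0.0022 -0.0033  0.0035] turn [ 3.9 13.9  6.1] rows 2.2
pre shift [-0.0288  0.1263  0.055 ] turn [ 6.5 23.2 10.1] rows 3.7
grip shift [0.0026 0.1205 0.1262] turn [ 6.5 23.2 10.1] rows 4.2
True [-11.  27.  79.  -9.  77.  34.] 0.6
True [-23.  35.  69.   0.  76.  24.] 0.6
[ 0.60205744 -0.05227061  0.29433857] 9.95 [-0.04249044  0.77149635 -0.30162189]
```

>>> play_rows(
  motion=[
    [[-0.006, 0.026, 0.006, 1.6, 5.8, 2.5], [-0.013, 0.055, 0.02, 3.2, 11.6, 5], [-0.02, 0.085, 0.034, 4.9, 17.4, 7.6], [-0.026, 0.11, 0.046, 6.5, 23.2, 10.1], [-0.029, 0.126, 0.055, 6.5, 23.2, 10.1], [-0.029, 0.126, 0.055, 6.5, 23.2, 10.1], [-0.029, 0.126, 0.055, 6.5, 23.2, 10.1]],
  ],
)

```text
time_s: 10.53
position: [0.6752, -0.1655, 0.2591]
tcp_rot: [[0.73, 0.683, -0.015], [0.683, -0.73, -0.0], [-0.011, -0.01, -1.0]]
force: [-0.3, 0.6, -0.3]
opening: 0.977
grasp_force: 0.0
```

```bash
python3 p5.py
python3 - <<'E'
from h import *
c=snap('scene'); x,y=px(c,[.64,-.17,.17]).astype(int)
cv2.imwrite('pics/kn.png',cv2.resize(c['frame'][y-60:y+60,x-80:x+80,::-1],(800,600),interpolation=cv2.INTER_CUBIC)); print(x,y)
E
```

```text
mid shift [ 0.0237 -0.136  -0.0299] turn [-0.3  0.4  0.1] rows 3.4
pre shift [ 0.0009  0.003  -0.006 ] turn [-0.6  0.6  0.1] rows 0.2
grip shift [0.0018 0.0037 0.072 ] turn [-0.6  0.6  0.1] rows 1.7
True [-15.  26.  82.  -0.  73.  32.] 0.6
True [-23.  35.  69.   0.  76.  24.] 0.6
[ 0.67524331 -0.16545555  0.2590524 ] 10.5333 [-0.32157293  0.57461495 -0.33356945]
341 209
```

View pics/kn.png

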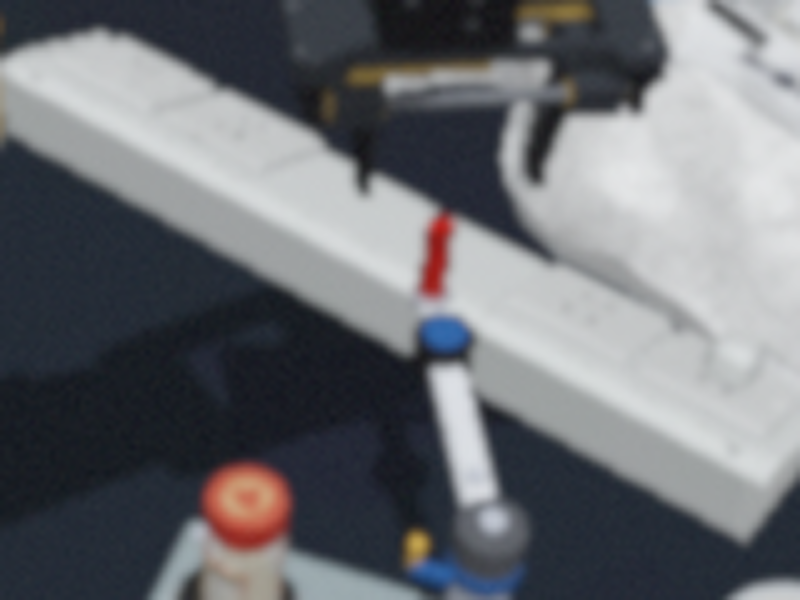

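The open fingers straddle the knob (crop (438,250)) from above, and the jar stands untouched. I'll go down and close on it.

>>> play_rows(
  motion=[
    [[0.0018, 0.0035, 0.015, -0.6, 0.6, 0], [0.0018, 0.0035, 0.035, -0.6, 0.6, 0], [0.0018, 0.0035, 0.055, -0.6, 0.6, 0], [0.0018, 0.0035, 0.07, -0.6, 0.6, 0], [0.0018, 0.0035, 0.072, -0.6, 0.6, 0], [0.0018, 0.0035, 0.072, -0.6, 0.6, 0]],
  ],
)

```text
time_s: 11.08
position: [0.6789, -0.1626, 0.1882]
tcp_rot: [[0.726, 0.688, 0.001], [0.688, -0.726, -0.001], [0.0, 0.002, -1.0]]
force: [0.4, 1.2, 1.1]
opening: 0.975
grasp_force: 0.0
```

>>> play_rows(
  motion=[
    [[0, 0, 0, 0, 0, 0], [0, 0, 0, 0, 0, 0], [0, 0, 0, 0, 0, 0], [0, 0, 0, 0, 0, 0], [0, 0, 0, 0, 0, 0], [0, 0, 0, 0, 0, 0], [0, 0, 0, 0, 0, 0], [0, 0, 0, 0, 0, 0]],
  ],
  fingers=0.005,
)

```text
time_s: 11.75
position: [0.68, -0.1648, 0.1893]
tcp_rot: [[0.727, 0.686, 0.005], [0.687, -0.727, -0.003], [0.002, 0.005, -1.0]]
force: [0.0, 0.2, -0.3]
opening: 0.454
grasp_force: 0.0
```

>>> play_rows(
  motion=[
    [[0, 0, 0, 0, 0, 0], [0, 0, 0, 0, 0, 0], [0, 0, 0, 0, 0, 0], [0, 0, 0, 0, 0, 0]],
  ],
)

```text
time_s: 12.08
position: [0.6788, -0.1635, 0.1891]
tcp_rot: [[0.727, 0.687, 0.001], [0.687, -0.727, -0.0], [0.001, 0.001, -1.0]]
force: [-2.7, 2.3, 1.5]
opening: 0.196
grasp_force: 30.0
```

>>> play_rows(
  motion=[
    [[-0.0002, -0.0081, 0, 0, 0, -2.6], [-0.0007, -0.0162, 0, 0, 0, -5.2], [-0.0017, -0.0243, 0, 0, 0, -7.9], [-0.003, -0.0323, 0, 0, 0, -10.5], [-0.0046, -0.0403, 0, 0, 0, -13.1], [-0.0067, -0.0482, 0, 0, 0, -15.8], [-0.0091, -0.056, 0, 0, 0, -18.4], [-0.0118, -0.0636, 0, 0, 0, -21]],
  ],
)

```text
time_s: 12.75
position: [0.6292, -0.1264, 0.1891]
tcp_rot: [[0.432, 0.902, 0.009], [0.902, -0.432, -0.003], [0.002, 0.009, -1.0]]
force: [3.8, 1.0, -1.1]
opening: 0.197
grasp_force: 30.1
```

```bash
cat > p6.py <<'E'
from p5 import *
pv=np.array([.5491,-.2868]); s=bot.read_state(); d=np.array(s['position'])[:2]-pv
print('r',np.hypot(*d).round(4),'swing deg',(np.degrees(np.arctan2(d[1],d[0]))-(90+16.33-63.03)).round(2),np.array(s['position']).round(4),'F',np.round(s['force'],1),s['opening'],s['grasp_force'],s['time_s'])
c=np.array(s['tcp_rot']); print('y az',np.degrees(np.arctan2(c[1,1],c[0,1])).round(1),'tool z',c[:,2].round(3))
for a in(21,42,63.03):
  for r in (.175,.177):
    th=np.radians(43.3+a); go(down(-47+a),[*(pv+r*np.array([np.cos(th),np.sin(th)])),.188],f'to {a} r{r}')
E
python3 p6.py
```

```text
r 0.1793 swing deg 20.17 [ 0.6292 -0.1264  0.1891] F [ 3.8  1.  -1.1] 0.19691555527926044 30.062386197969317 12.75
y az -25.6 tool z [ 0.009 -0.003 -1.   ]
to 21 r0.175 shift [-0.0043 -0.0026  0.0011] turn [ 0.5 -0.1  0.4] rows 0.1
to 21 r0.177 shift [-0.0023 -0.0026  0.0011] turn [ 0.5 -0.1  0.4] rows 0.1
to 42 r0.175 shift [-0.0158 -0.0654  0.0005] turn [  0.5   0.  -20.6] rows 2.9
to 42 r0.177 shift [-0.0139 -0.0661  0.0005] turn [  0.5   0.  -20.6] rows 2.9
to 63.03 r0.175 shift [-0.049  -0.1199 -0.    ] turn [  0.5   0.1 -41.6] rows 5.8
to 63.03 r0.177 shift [-0.0475 -0.1212 -0.    ] turn [  0.5   0.1 -41.6] rows 5.8
```

>>> play_rows(
  motion=[
    [[-0.0002, -0.0081, 0, 0, 0, -2.6], [-0.0007, -0.0162, 0, 0, 0, -5.2], [-0.0017, -0.0243, 0, 0, 0, -7.9], [-0.003, -0.0323, 0, 0, 0, -10.5], [-0.0046, -0.0403, 0, 0, 0, -13.1], [-0.0067, -0.0482, 0, 0, 0, -15.8], [-0.0091, -0.056, 0, 0, 0, -18.4], [-0.0118, -0.0636, 0, 0, 0, -21]],
  ],
)

```text
time_s: 13.42
position: [0.5674, -0.1082, 0.1891]
tcp_rot: [[0.08, 0.997, 0.01], [0.997, -0.08, -0.0], [0.001, 0.01, -1.0]]
force: [5.2, 5.9, -0.0]
opening: 0.199
grasp_force: 30.1
```

```bash
python3 p6.py
```

```text
r 0.1795 swing deg 40.86 [ 0.5674 -0.1082  0.1891] F [ 5.2  5.9 -0. ] 0.19924482874252258 30.077237533405423 13.4167
y az -4.6 tool z [ 0.01 -0.   -1.  ]
to 21 r0.175 shift [-0.0162  0.0591  0.0017] turn [ 0.6 -0.2 21.4] rows 3.0
to 21 r0.177 shift [-0.0143  0.0598  0.0017] turn [ 0.6 -0.2 21.4] rows 3.0
to 42 r0.175 shift [-0.0045 -0.0036  0.0011] turn [ 0.6 -0.   0.4] rows 0.1
to 42 r0.177 shift [-0.0025 -0.0036  0.0011] turn [ 0.6 -0.   0.4] rows 0.1
to 63.03 r0.175 shift [-0.016  -0.0664  0.0004] turn [  0.6   0.1 -20.6] rows 2.9
to 63.03 r0.177 shift [-0.0142 -0.0671  0.0004] turn [  0.6   0.1 -20.6] rows 2.9
```

>>> play_rows(
  motion=[
    [[0.0005, -0.0081, 0, 0, 0, -2.6], [0.0003, -0.0162, 0, 0, 0, -5.2], [-0.0007, -0.0243, 0, 0, 0, -7.9], [-0.002, -0.0323, 0, 0, 0, -10.5], [-0.0036, -0.0403, 0, 0, 0, -13.1], [-0.0057, -0.0482, 0, 0, 0, -15.8], [-0.0081, -0.056, 0, 0, 0, -18.4], [-0.0081, -0.056, 0, 0, 0, -18.4]],
  ],
)

```text
time_s: 14.08
position: [0.5095, -0.1116, 0.1891]
tcp_rot: [[-0.237, 0.971, 0.008], [0.971, 0.237, 0.0], [-0.002, 0.008, -1.0]]
force: [4.1, 7.1, 0.5]
opening: 0.196
grasp_force: 30.1
```

```bash
python3 p6.py
```

```text
r 0.1796 swing deg 59.44 [ 0.5095 -0.1116  0.1891] F [4.1 7.1 0.5] 0.19572110048270694 30.061716847121716 14.0833
y az 13.7 tool z [ 0.008  0.    -1.   ]
to 21 r0.175 shift [-0.0444  0.108   0.002 ] turn [ 0.5 -0.1 39.7] rows 5.5
to 21 r0.177 shift [-0.0428  0.1093  0.002 ] turn [ 0.5 -0.1 39.7] rows 5.5
to 42 r0.175 shift [-0.0135  0.0522  0.0015] turn [ 0.5  0.  18.7] rows 2.6
to 42 r0.177 shift [-0.0116  0.0528  0.0015] turn [ 0.5  0.  18.7] rows 2.6
to 63.03 r0.175 shift [-0.0047 -0.0111  0.001 ] turn [ 0.5  0.1 -2.3] rows 0.3
to 63.03 r0.177 shift [-0.0027 -0.0112  0.001 ] turn [ 0.5  0.1 -2.3] rows 0.3
```

>>> play_rows(
  motion=[
    [[0.0008, -0.004, 0, 0, 0, -1.3], [0.0006, -0.008, 0, 0, 0, -2.6], [0.0005, -0.011, 0, 0, 0, -3.6], [0.0005, -0.011, 0, 0, 0, -3.6]],
  ],
)

```text
time_s: 14.42
position: [0.4996, -0.1142, 0.1891]
tcp_rot: [[-0.297, 0.955, 0.009], [0.955, 0.297, -0.0], [-0.003, 0.009, -1.0]]
force: [4.4, 6.8, 1.2]
opening: 0.196
grasp_force: 30.1
```

>>> play_rows(
  motion=[
    [[0, -0.002, 0, 0, 0, 0], [0, -0.002, 0, 0, 0, 0], [0, -0.002, 0, 0, 0, 0]],
  ],
)

```text
time_s: 14.67
position: [0.4987, -0.1144, 0.189]
tcp_rot: [[-0.296, 0.955, 0.011], [0.955, 0.296, 0.0], [-0.003, 0.011, -1.0]]
force: [6.4, 7.8, 0.7]
opening: 0.197
grasp_force: 30.1
```

```bash
python3 p6.py|head -2
```

```text
r 0.1796 swing deg 62.99 [ 0.4987 -0.1144  0.189 ] F [6.4 7.8 0.7] 0.19650271218590326 30.09252746589482 14.6667
y az 17.2 tool z [ 0.011  0.    -1.   ]
```

>>> play_rows(
  motion=[
    [[0, -0.0015, 0, 0, 0, 0], [0, -0.003, 0, 0, 0, 0], [0, -0.003, 0, 0, 0, 0], [0, -0.003, 0, 0, 0, 0]],
  ],
)

```text
time_s: 15.0
position: [0.4981, -0.1147, 0.1891]
tcp_rot: [[-0.295, 0.955, 0.016], [0.955, 0.295, 0.001], [-0.003, 0.016, -1.0]]
force: [11.3, 11.5, -1.9]
opening: 0.2
grasp_force: 30.2
```

```bash
python3 p6.py|head -2
python3 - <<'E'
from h import *
cr=[]
for k in('top','scene'):
    c=snap(k); x,y=px(c,[.52,-.18,.1]).astype(int)
    cr.append(cv2.resize(c['frame'][y-50:y+50,x-50:x+50,::-1],(400,400),interpolation=cv2.INTER_CUBIC)); print(k,x,y)
cv2.imwrite('pics/end.png',np.hstack(cr))
E
```

```text
r 0.1795 swing deg 63.22 [ 0.4981 -0.1147  0.1891] F [11.3 11.5 -1.9] 0.2004010771431537 30.15046871965751 15.0
y az 17.2 tool z [ 0.016  0.001 -1.   ]
top 328 222
scene 317 253
```

View pics/end.png

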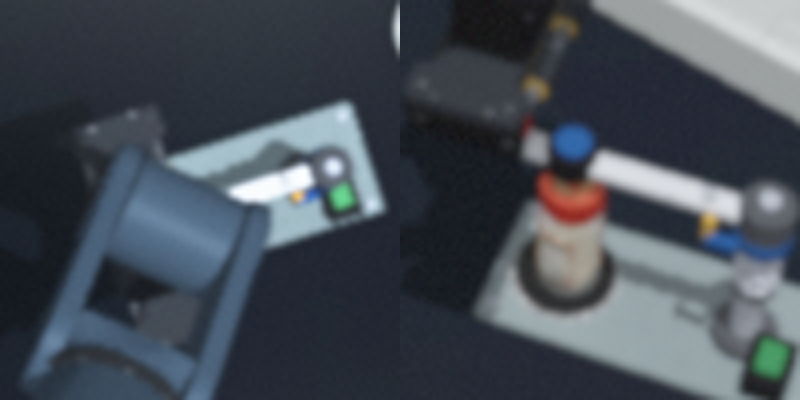

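The picture shows the jar upright on the pad, with the head right over its cap at crop (572,150). The arm lies along the plate. The push rose to about 14 N with almost no motion, so the arm is on its stop.

```bash
python3 -c "
from rig import bot
print(bot.hand_in())"
```

```text
the job is handed in; nothing more can be done
None
```

I stood the red-capped jar upright on the pad, about 3 mm off centre, then swung the reader arm to its stop and handed in with the gripper still holding it there; the hand-in gave no verdict.

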